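# Draw a supply tote out of its lane with a pull hook

## Task

Take the orange-handled pull hook from its rest, drop its tip into the eye of the blue tote and draw that tote out along its lane until it sits square and firmly up against the yellow end stop, keeping up a firm but gentle pull there for a second - no jerking or heavy pulling, the eye is only lightly fixed. Keep the gripper off the totes, then unhook and lay the hook back in its rest; leave the grey tote, the saucepan and the screwdriver where they are.

Things in the scene. Friction and masses are not known exactly. Their poses are not given: they have to be found in the camera images.
- blue_tote: the tote to draw out: open blue plastic box 200 long (x), 150 wide (y), 120 high, full of black pan handles, 0.5 to 0.9 kg. Origin: centre of its underside; x points from its front face (at x = -100, the face with the eye) to its rear, z up. It stands in one of the bay's two lanes, up to 3 mm off the lane's centre line and a degree askew
- blue_tote_eye (a point): centre of the blue tote's pull eye: a level brass-coloured ring of 6 mm bar, 24 inside and 36 outside diameter, fixed to the front face, its centre 24 in front of that face and 70 above the tote's underside. Axes as the tote's. Dragging takes about 2.5 to 6 N, and 1 to 6 N more once its front has passed bay x = 65; a firm pull home is some 5 N beyond that; above 20 N the eye is damaged
- blue_tote_front (a point): middle of the lower edge of the blue tote's front face. Axes as the tote's. The tote is home when this face bears on the stop's pad
- grey_tote: the other tote, grey, full of red lid knobs, same size, origin and eye; it stands in the other lane and is to be left alone
- bay: fixed two-lane supply bay, white steel with a dark deck, 460 x 390. Origin: on the bench, midway between the lanes, at the front ends of the guides; x runs into the lanes (totes are drawn out towards -x), y across, z up. Deck top at z = 12. Lane centre lines at y = +90 and -90; which tote is in which varies. At the start the totes' front faces are at x = 105 to 150
- lane_mouth (a point): point on the bay, on the deck at x = 70, y = 0. Guides 40 high leave 6 mm beside a tote, narrowing from bay x = 105 to here to 2.5 mm either side. Between bay x = 65 and 10 a black sprung shoe on each lane's outer guide bears on the tote's side with 1 to 5 N, so the drag rises before the stop is reached
- guard_edge (a point): middle of the front lower edge of the wire guard that roofs the lanes from bay x = 100 to 360, 150 above the bench (tote tops at 132): the hook's rod passes beneath it, the gripper does not. The front of the lanes is open
- pull_hook: pull hook, 150 g: orange handle 130 long, 22 wide, 24 high, then a 7 mm steel rod on its axis whose end is bent straight down. Origin: centre of the handle; x along the rod towards the hook, z up (bent end to -z). The bent end is at x = 180 and reaches down to z = -37.5. It starts in its rest
- hook_grip (a point): where to grip the handle, near the centre of mass: 20 ahead of the handle's centre, on its axis, pinching its two sides (22 apart). Axes as the pull hook's
- hook_tip (a point): in the bent end, 3.5 above its lowest point: x = 180, z = -34 from the handle's centre. Axes as the pull hook's
- rest: fixed rest of the pull hook: base 150 x 70 with two grey saddles, 12 thick, at x = +52 and -52, flared (25 wide below, 40 at the top), tops 64 above the bench; they carry the handle's underside 45 above the bench, with the fingers' space between them. Origin: on the bench in its middle; x in the direction in which the hook points
- rest_seat (a point): where the handle's centre lies when the hook is in its rest, 57 above the bench. Axes as the rest's
- saucepan: loose steel saucepan body, 160 across, 75 high, bystander. Origin: centre of its underside
- screwdriver: loose yellow electric screwdriver lying on the bench, 240 long, 45 high, bystander. Origin: near its middle, at bench level, x towards the bit
- stop_zone (a point): point on the bay (deck level, x = 22.5, y = 0) about which the yellow end stop is clamped: one bar for both lanes, a pad 130 wide, 33 high and 8 thick (stop_c0, stop_c1) facing the tote in each lane. The pads' bearing faces stand anywhere from bay x = 0 to 45, set for the day and not measured: find them by feel. Rigid. Axes as the bay's

How it is judged:
By the outcome, as a careful person would: the job done as asked, in the order asked, and still so for the second after the job is handed in, with the robot touching nothing.
It also fails if it takes over 72 s, if anything falls off the work surface, if the arm or the gripper's body presses on something with over 40 N, if the wrist force passes 120 N, or if a joint passes its speed limit or range.

## Robot

A 6-joint arm with a two-finger parallel gripper is mounted at the origin on the work surface. World frame = base frame: x ahead of the robot, y to its left, z up, the work surface at z = 0. Lengths are in m, angles in rad, forces in N, time in s.
With the tool pointing down it reaches from about 0.375 to 0.9 m from the base axis. Payload 3.1 kg.
Tool frame: the origin (TCP) lies at the centre of the arm's flange, where the gripper is bolted on; the fingertips stand robot.tip_extent ahead of it and the grasp point (between the pads) lies 164 mm ahead of it (robot.tip_extent is the distance from the TCP to the fingertips, in m); z points along the fingers, y is the line along which they close (so a half turn about z gives the same grasp; the last joint's range is limited). The gripper opens to 87 mm and grips with 3 to 60 N. Pads are 19 mm wide; open, the fingers measure 117 mm over their backs; the gripper's body (75 mm by 190 mm) begins 51 mm behind the grasp point.
Start: joints at [1.062, 0.527, 1.433, -0, 1.181, -0.178], TCP at [0.202, 0.591, 0.405] pointing down, gripper open.
Joint ranges: [-3.08, 3.08], [-0.75, 2.2], [0.22, 2.44], [-1.43, 4.57], [0, 2.65], [-2.85, 2.85]. Speed limits (rad/s): [2.79, 2.79, 3.14, 3.14, 3.14, 3.14].

## Interface

Orientations are given as a unit quaternion [x, y, z, w].
In Python, from rig import get_obs, camera, hand_in, cut_out, robot gives the robot as it stands.
- The arm moves only by the tool step_arm, never from a script. Its argument "rows" is a list of rows, each a list of 6 numbers: the shift along the world's x, y, z in m, then the turn, a rotation vector about the world's x, y, z in degrees. A call has 1 to 12 rows; each row shifts and turns the commanded pose from where the row before left it; what a row does not reach is not made up. A row lasts 1/8 s, in which the tool goes at most 62.5 mm and 10.7 degrees, less where a joint would pass 70% of its speed; a pose out of reach is approached as far as the arm can. A call is refused whole if a number of a shift passes 0.0625 or a number of a turn 10.7, either way. A call with a gripper value outside its range is refused whole. "jaw" is the finger opening in m, from 0 to 0.087, set as the call begins (left out, the last holds). The fingers move at their own pace and stop on an object; "squeeze" is the grip in N (left out, the last holds). Time passes only in rows, so rows that do not move let the fingers close. It gives the time, the measured TCP pose, the force, the opening and the grip force at its end, in the units of the state.
- get_obs(): the state, without advancing time (a new reading comes with each control period).
- camera(name): name is "side" or "top"; returns a dict with "pixels" (420x560x3 uint8, blue, green, red), "depth" (420x560 float32, m along the optical axis (not along the pixel's ray), 0 where there is no reading), "fov_y" (degrees; the focal length in pixels is half the picture's height over the tangent of half this angle, whatever the lens; pixels are square), "cx", "cy" (the principal point, pixels), "k1" (the pictures are not rectified: a ray, as slopes to the right and down, at radius r is drawn at 1 + k1 r^2 times it, then the intrinsics apply), "extrinsics" (4x4, takes a point from camera to world coordinates). Camera axes: x right, y up, looking along -z (the intrinsics and any distortion apply to the point x, -y, -z); pixel columns grow to the right and rows downward; lengths in m; the calibration is good to about 2 mm. A picture is of the moment at which its call begins.
- hand_in(): hands the job in; it is judged then, once.
Trained networks look in the newest picture that a camera, given by its name, has taken for a name from the list of things; names that differ only in an ending like _2 or _b are one class to them, and where a whole thing is asked for, a point or a joint stands for the part that bears it (a point fixed in the world has none). Each returns a list of dicts, best first, with "confidence" (0 to 1); they miss things now and then, are a little off and sometimes report something else, mostly with a low value. They report only what shows in the picture. A call takes as long as a camera call.
- cut_out(label, camera): "region" (420x560 bool, what is visible of it) and "extent" ([centre column, centre row, width, height] in pixels, round what is visible of it).
The state is a dict: "time": time; "q": joint angles; "joint_velocities": joint speeds; "joint_torque": joint torques, N m; "position": TCP position; "tool_rot": TCP orientation; "ft_force": force on the tool from outside, world axes, zero at the start; "moment": the same for the moment, N m; "grip_width": finger opening in m; "grip_force": force on a finger pad.
Only numpy, scipy, OpenCV 4.12 (cv2) and the standard library are available. Lean on these libraries where they do the work, as an engineer would, in place of code of your own. Each camera call takes 0.05 s, during which the arm holds its last target. There are 200 camera calls.

## Working session

There is one attempt and no reset: what is moved stays moved. The work goes in short steps, Python scripts to look and compute and a tool call to move; the robot and the scene stay as the last step left them, time stands still between calls to the robot, and variables do not carry over. Pictures are saved under pics/ and viewed, at most 10 in all, crops included, and the job is handed in when it is done.

Besides the shell and the picture viewer there is one more tool, called after "Request:" by a JSON object that holds its "fn" and its "kwargs". step_arm: Moves the arm, as the interface text tells. Its arguments: {"type":"object","properties":{"rows":{"type":"array"},"jaw":{"type":"number"},"squeeze":{"type":"number"}},"required":["rows"]}

```bash
mkdir -p pics; ls; cat > h.py <<'E'
import numpy as np, cv2
from rig import get_obs, camera, hand_in, cut_out, robot
def intr(c):
    h,w=c["depth"].shape; f=h/2/np.tan(np.radians(c["fov_y"])/2); return f
def cloud(c):
    """world points per pixel HxWx3 (nan where no depth)"""
    h,w=c["depth"].shape; f=intr(c)
    u,v=np.meshgrid(np.arange(w),np.arange(h))
    K=np.array([[f,0,c["cx"]],[0,f,c["cy"]],[0,0,1.]])
    p=cv2.undistortPoints(np.stack([u,v],-1).reshape(-1,1,2).astype(float),K,np.array([c["k1"],0,0,0,0.]))
    p=p.reshape(h,w,2); d=np.where(c["depth"]>0,c["depth"],np.nan)
    P=np.stack([p[...,0]*d,-p[...,1]*d,-d],-1); E=np.array(c["extrinsics"])
    return P@E[:3,:3].T+E[:3,3]
E
python3 - <<'E'
from h import *
print(robot, get_obs())
for n in("side","top"):
    c=camera(n); cv2.imwrite(f"pics/{n}0.png",c["pixels"]); P=cloud(c); np.savez(f"{n}0.npz",P=P,px=c["pixels"])
    print(n,c["fov_y"],c["k1"],np.round(c["extrinsics"],3).tolist())
    for l in("blue_tote","blue_tote_eye","grey_tote","bay","pull_hook","rest","saucepan","screwdriver","stop_zone","hook_tip"):
        try:r=cut_out(l,n)
        except Exception as e: print(l,e);continue
        for x in r[:2]:
            m=x["region"]; print(l,round(x["confidence"],2),np.round(x["extent"]),m.sum(),np.round(np.nanmedian(P[m],0),3))
E
```

```text
pics
<Robot object at 0x7f201e35fe00> {'time': 0.0, 'q': array([ 1.06250262e+00,  5.28410500e-01,  1.43389668e+00, -2.45358054e-05,
        1.18136862e+00, -1.78498081e-01]), 'joint_velocities': array([-3.21047392e-04, -1.52008348e-03,  2.89095142e-04, -1.40138887e-03,
        1.34939989e-05,  5.57505759e-04]), 'joint_torque': array([ 1.42424087e-03, -4.40034449e+01, -1.76592761e+01,  6.33980753e-02,
        5.80437889e-02, -1.64569719e-04]), 'position': array([0.20220836, 0.59101927, 0.40380721]), 'tool_rot': array([ 1.64146834e-01,  9.86435366e-01, -9.84584083e-04, -3.40002256e-04]), 'ft_force': array([ 0.35153634, -0.0264952 ,  0.53538467]), 'moment': array([0.0399886 , 0.02782534, 0.03742879]), 'grip_force': 0.0, 'grip_width': 0.086916257450653}
side 47.844917363748806 -0.1410230790524811 [[0.999, 0.033, -0.04, 0.543], [-0.052, 0.73, -0.682, -0.714], [0.007, 0.683, 0.731, 0.927], [0.0, 0.0, 0.0, 1.0]]
blue_tote 0.62 [186. 364. 101. 108.] 7700 [ 0.41  -0.336  0.094]
blue_tote_eye 0.91 [185. 362. 103. 108.] 7664 [ 0.411 -0.336  0.094]
blue_tote_eye 0.2 [212. 159.  30.  48.] 76
[... 914 characters left out ...]
-0.355  0.095]
blue_tote_eye 0.63 [430. 281. 102.  69.] 4426 [ 0.413 -0.361  0.095]
grey_tote 0.85 [424. 210. 103.  66.] 4582 [ 0.594 -0.36   0.103]
bay 0.66 [399. 247. 190. 179.] 18779 [ 0.502 -0.207  0.034]
pull_hook 0.73 [187. 281.  90.  19.] 548 [0.426 0.307 0.069]
pull_hook 0.51 [397. 247. 187. 177.] 18381 [ 0.502 -0.206  0.034]
rest 0.59 [173. 279.  57.  33.] 1034 [0.421 0.315 0.01 ]
saucepan 0.76 [145. 207.  64.  86.] 3405 [0.619 0.405 0.009]
saucepan 0.58 [426. 210. 100.  67.] 4503 [ 0.594 -0.359  0.103]
screwdriver 0.73 [235. 159.  87.  40.] 893 [0.752 0.128 0.036]
stop_zone 0.39 [172. 283.  57.  34.] 898 [0.418 0.323 0.01 ]
hook_tip 0.8 [192. 279.  90.  26.] 652 [0.428 0.293 0.068]
```

View pics/side0.png

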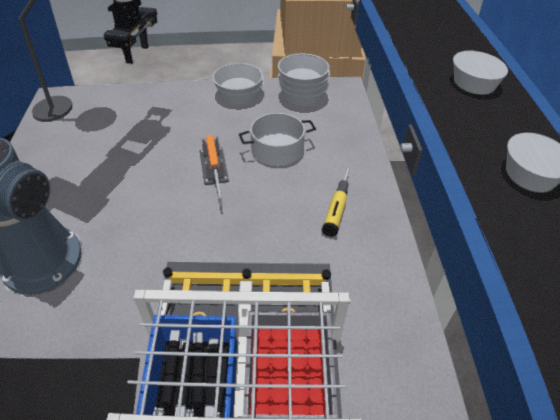

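View pics/top0.png

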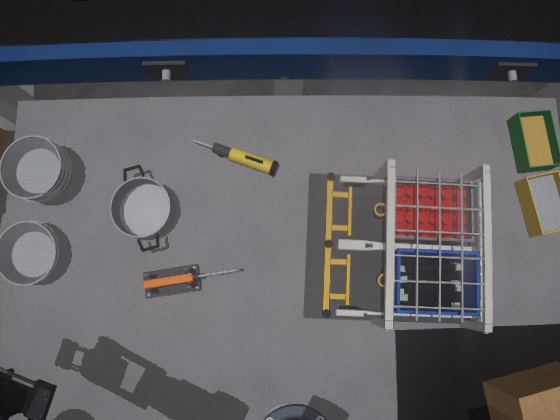

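Side view: the hook is at (213,165), pointing toward the bay. The blue tote is in the left lane with its eye at (200,316), and the yellow stop bar is at row 278. In the top view, the blue eye is at (383,281), the rod end at (241,270) and the stop bar at column 329.

```bash
python3 - <<'E'
from h import *
print(robot.tip_extent)
def line(X):
    m=np.median(X,0); X=X[np.linalg.norm(X-m,axis=1)<0.25]; m=X.mean(0); d=np.linalg.svd(X-m)[2][0]; return m,d
for n,boxe,boxg in(("top",(370,268,395,296),(368,198,392,222)),("side",(188,308,212,322),(278,303,300,318))):
    z=np.load(n+"0.npz"); P=z["P"]; px=z["px"]; hsv=cv2.cvtColor(px,cv2.COLOR_BGR2HSV); H,S,V=[hsv[...,i].astype(int) for i in range(3)]
    print(n)
    # handle
    m=(H>4)&(H<14)&(S>170)&(V>120)&(P[...,1]>.1)&(P[...,1]<.5)&(P[...,2]>.064)&(P[...,2]<.08)&(abs(P[...,0]-.43)<.1)
    X=P[m]; r=cv2.minAreaRect((X[:,:2]*1000).astype(np.float32)); print("handle",m.sum(),X.mean(0).round(4),"rect",np.round(r[0],1),np.round(r[1],1),round(r[2],2),line(X[:,:2])[1].round(4))
    # rod
    m=(P[...,2]>.045)&(P[...,2]<.075)&(P[...,1]>.1)&(P[...,1]<.225)&(abs(P[...,0]-.45)<.08)
    X=P[m]; 
    if len(X)>5: print("rod",len(X),X.mean(0).round(4),line(X[:,:2])[1].round(4),"ymin",X[:,1].min().round(4),X[X[:,1].argmin()].round(4))
    for nm,b in(("eye",boxe),("geye",boxg)):
        sub=np.zeros(H.shape,bool); sub[b[1]:b[3],b[0]:b[2]]=1
        m=sub&(H>12)&(H<32)&(S>90)&(V>60); X=P[m]; k=(X[:,2]>.07)&(X[:,2]<.1); 
        v,u=np.nonzero(m); print(nm,m.sum(),k.sum(),"px",u.mean().round(1),v.mean().round(1),u.min(),u.max(),v.min(),v.max(),"mean",X[k].mean(0).round(4),"mm",X[k].min(0).round(4),X[k].max(0).round(4))
    # yellow bar
    m=(H>18)&(H<30)&(S>150)&(V>90)&(P[...,1]<0)&(P[...,1]>-.3)&(P[...,0]<.7)&(P[...,0]>.25)
    X=P[m]; print("yellow",m.sum(),np.percentile(X[:,2],[2,25,50,75,98]).round(3),"x",np.percentile(X[:,0],[0,2,98,100]).round(3),"y",np.percentile(X[:,1],[0,2,50,98,100]).round(3))
    # deck outline + white guides
    m=(S<60)&(V>130)&(P[...,2]>.04)&(P[...,2]<.062)&(P[...,1]<-.02)&(P[...,0]>.25)&(P[...,0]<.75); 
    nlab,lab,st,cen=cv2.connectedComponentsWithStats(m.astype(np.uint8))
    for i in range(1,nlab):
        if st[i,4]>25: X=P[lab==i]; print(" white",st[i,4],X.mean(0).round(4),"x",X[:,0].min().round(3),X[:,0].max().round(3),"y",X[:,1].min().round(3),X[:,1].max().round(3),line(X[:,:2])[1].round(3))
    # tote blue rim
    m=(H>100)&(H<130)&(S>150)&(P[...,2]>.122)&(P[...,2]<.14)&(P[...,1]<-.1)&(P[...,0]<.52)&(P[...,0]>.3)
    X=P[m]; r=cv2.minAreaRect((X[:,:2]*1000).astype(np.float32)); print("rim",m.sum(),np.round(r[0],1),np.round(r[1],1),round(r[2],2), X.max(0).round(4))
E
```

```text
0.1822
top
handle 0 [nan nan nan] rect [0. 0.] [0. 0.] 0.0 [1. 0.]
rod 92 [0.4467 0.1825 0.061 ] [ 0.1634 -0.9866] ymin 0.1414 [0.4531 0.1414 0.0591]
eye 43 36 px 379.7 279.6 377 383 274 286 mean [ 0.4204 -0.2174  0.0857] mm [ 0.4053 -0.2256  0.0823] [ 0.4354 -0.2118  0.0921]
geye 64 53 px 378.6 209.0 374 384 203 215 mean [ 0.601  -0.221   0.0859] mm [ 0.5855 -0.236   0.0814] [ 0.6175 -0.2083  0.0939]<stdin>:10: RuntimeWarning: Mean of empty slice.
  ret = um.true_divide(
  return _methods._mean(a, axis=axis, dtype=dtype,
<stdin>:4: RuntimeWarning: Mean of empty slice.
Traceback (most recent call last):
IndexError: index -1 is out of bounds for axis 0 with size 0
```

```bash
python3 - <<'E'
from h import *
def line(X):
    m=X.mean(0); d=np.linalg.svd(X-m)[2][0]; return d
ims=[]
for n,cr in(("top",(300,160,500,335)),("side",(130,255,360,420))):
    z=np.load(n+"0.npz"); P=z["P"]; px=z["px"]; hsv=cv2.cvtColor(px,cv2.COLOR_BGR2HSV); H,S,V=[hsv[...,i].astype(int) for i in range(3)]
    print(n); 
    for (u,v) in ((168,282),(329,220),(345,205)) if n=="top" else ((212,150),(240,279),(211,284)): print(hsv[v,u],P[v,u].round(4))
    Xx,Y,Z=P[...,0],P[...,1],P[...,2]
    m=(H<14)&(S>140)&(V>80)&(Y>.15)&(Y<.5)&(Z>.04)&(abs(Xx-.43)<.1); X=P[m]
    k=X[:,2]>.06; X=X[k]; r=cv2.minAreaRect((X[:,:2]*1000).astype(np.float32)); print("handle",len(X),X.mean(0).round(4),np.percentile(X[:,2],[5,50,95]).round(4),"rect",r,line(X[:,:2]))
    m=(H>15)&(H<32)&(S>120)&(V>60)&(Y<0)&(Y>-.3)&(Xx<.72)&(Xx>.25)&(Z<.07); X=P[m]
    print("yellow",len(X),np.percentile(X[:,2],[2,25,50,75,98]).round(3),"x",np.percentile(X[:,0],[0,2,98,100]).round(3),"y",np.percentile(X[:,1],[0,2,50,98,100]).round(3))
    m=(S<60)&(V>110)&(Z>.04)&(Z<.062)&(Y<-.02)&(Xx>.25)&(Xx<.75)
    nl,lab,st,cen=cv2.connectedComponentsWithStats(m.astype(np.uint8))
    for i in range(1,nl):
        if st[i,4]>25: X=P[lab==i]; print(" white",st[i,4],X.mean(0).round(4),"x",X[:,0].min().round(3),X[:,0].max().round(3),"y",X[:,1].min().round(3),X[:,1].max().round(3),line(X[:,:2]).round(3))
    m=(H>100)&(H<130)&(S>130)&(Z>.122)&(Z<.142)&(Y<-.1)&(Xx<.52)&(Xx>.3)
    X=P[m]; r=cv2.minAreaRect((X[:,:2]*1000).astype(np.float32)); print("rim",m.sum(),r, X.max(0).round(4))
    c=px[cr[1]:cr[3],cr[0]:cr[2]]; cv2.imwrite(f"pics/{n}_crop.png",cv2.resize(c,None,fx=3.4,fy=3.4,interpolation=cv2.INTER_CUBIC))
E
```

```text
top
[ 13 155 198] [0.4209 0.3182 0.0706]
[ 21 136 184] [ 0.5804 -0.0975  0.0385]
[10 17 92] [ 0.6248 -0.1455  0.0114]
handle 409 [0.4246 0.3195 0.0702] [0.0663 0.0703 0.0738] rect ((424.5294494628906, 320.11627197265625), (20.828800201416016, 127.9725341796875), 8.715880393981934) [-0.15208479  0.98836745]
yellow 1420 [0.026 0.036 0.039 0.043 0.05 ] x [0.348 0.361 0.674 0.688] y [-0.161 -0.155 -0.104 -0.079 -0.076]
 white 1235 [ 0.6244 -0.7024  0.0464] x 0.543 0.7 y -0.744 -0.653 [-0.995 -0.097]
 white 201 [ 0.6863 -0.1776  0.0533] x 0.678 0.697 y -0.248 -0.127 [-0.077 -0.997]
 white 410 [ 0.5134 -0.1729  0.0529] x 0.501 0.529 y -0.238 -0.117 [-0.064 -0.998]
 white 98 [ 0.5092 -0.2921  0.0533] x 0.5 0.516 y -0.322 -0.267 [-0.03 -1.  ]
 white 89 [ 0.5056 -0.3566  0.0536] x 0.498 0.513 y -0.383 -0.33 [-0.065 -0.998]
 white 88 [ 0.5017 -0.4169  0.0535] x 0.495 0.509 y -0.444 -0.389 [-0.059 -0.998]
 white 51 [ 0.4984 -0.4661  0.0538] x 0.494 0.503 y -0.484 -0.45 [-0.03 -1.  ]
 white 232 [ 0.3389 -0.1546  0.0528] x 0.33 0.349 y -0.227 -0.108 [-0.045 -0.999]
 white 42 [ 0.3321 -0.2837  0.0
[... 1022 characters left out ...]
 [ 0.3412 -0.1802  0.0528] x 0.333 0.347 y -0.196 -0.164 [-0.106 -0.994]
 white 167 [ 0.5117 -0.1991  0.0534] x 0.502 0.526 y -0.226 -0.178 [-0.083 -0.997]
 white 53 [ 0.6866 -0.1936  0.0526] x 0.68 0.696 y -0.202 -0.181 [ 0.638 -0.77 ]
 white 210 [ 0.5081 -0.2617  0.0542] x 0.499 0.518 y -0.291 -0.233 [-0.054 -0.999]
 white 52 [ 0.7032 -0.2483  0.05  ] x 0.694 0.714 y -0.251 -0.24 [ 0.983 -0.185]
 white 239 [ 0.5039 -0.3259  0.0539] x 0.495 0.513 y -0.354 -0.297 [-0.059 -0.998]
 white 277 [ 0.4996 -0.3897  0.054 ] x 0.491 0.509 y -0.42 -0.36 [-0.057 -0.998]
rim 1117 ((414.65728759765625, -342.54669189453125), (193.22250366210938, 158.5962677001953), 86.82958984375) [ 0.4983 -0.2431  0.1387]
```

View pics/top_crop.png

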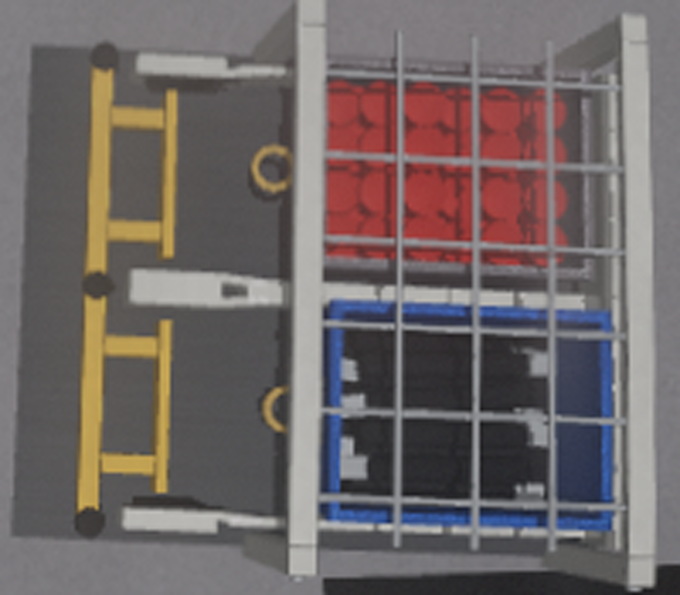

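Top crop: both eyes stick out in front of the guard, the blue one partly hidden at its rim, and the stop pads face the lanes. The bay's x axis is about 3.2° off world -y. The hook axis is about 8.7° off it the other way.

Request:
{"fn": "step_arm", "kwargs": {"rows": [[0.0283, -0.0364, -0.008, 0, 0, -7.8], [0.0283, -0.0364, -0.008, 0, 0, -7.8], [0.0283, -0.0364, -0.008, 0, 0, -7.8], [0.0283, -0.0364, -0.008, 0, 0, -7.8], [0.0283, -0.0364, -0.008, 0, 0, -7.8], [0.0283, -0.0364, -0.008, 0, 0, -7.8], [0.0283, -0.0364, -0.008, 0, 0, -7.8], [0.0283, -0.0364, -0.008, 0, 0, -7.8], [0, 0, 0, 0, 0, 0]], "jaw": 0.087}}

```text
time: 2.22
position: [0.4308, 0.298, 0.3404]
tool_rot: [0.653, 0.757, -0.0, 0.0]
ft_force: [-0.8, 0.5, 0.3]
grip_width: 0.0873
grip_force: 0.0
```

```bash
python3 - <<'E'
from h import *
P=np.load("side0.npz"); px=P["px"]; P=P["P"]; hsv=cv2.cvtColor(px,cv2.COLOR_BGR2HSV).astype(int)
sub=P[306:324,186:214]; h=hsv[306:324,186:214]
m=(h[...,0]>12)&(h[...,0]<32)&(h[...,1]>90)&(h[...,2]>60)&(sub[...,2]>.07)&(sub[...,2]<.1)
v,u=np.nonzero(m); print(m.sum(),u.min()+186,u.max()+186,v.min()+306,v.max()+306,np.nanmin(sub[m],0).round(4),np.nanmax(sub[m],0).round(4),np.nanmean(sub[m],0).round(4))
o=get_obs(); print(o["position"],o["tool_rot"],o["ft_force"])
E
```

```text
29 193 204 312 314 [ 0.4105 -0.2171  0.0821] [ 0.4327 -0.2107  0.0904] [ 0.4215 -0.2146  0.0869]
[0.4308229  0.298019   0.34038148] [ 6.53257371e-01  7.57135893e-01 -3.40368987e-05  2.15591093e-04] [-0.76796281  0.5053252   0.26374887]
```

View pics/side_crop.png

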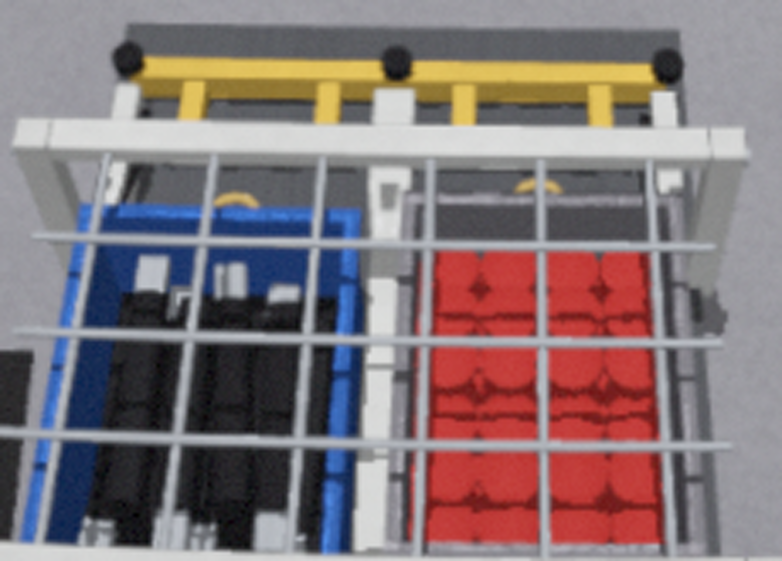

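Side crop: the front arc of the blue eye's ring is visible at about y = -0.211, so its centre is near (0.421, -0.229). Next I lower the gripper and grip the handle.

Request:
{"fn": "step_arm", "kwargs": {"rows": [[-0.0018, 0.0005, -0.03, 0, 0, 0.3], [0, 0, -0.03, 0, 0, 0], [0, 0, -0.03, 0, 0, 0], [0, 0, -0.018, 0, 0, 0], [0, 0, -0.0104, 0, 0, 0], [0, 0, 0, 0, 0, 0]]}}

```text
time: 2.98
position: [0.4266, 0.3011, 0.2221]
tool_rot: [0.649, 0.761, -0.0, -0.0]
ft_force: [-0.1, -0.7, 0.2]
grip_width: 0.0868
grip_force: 0.0
```

Request:
{"fn": "step_arm", "kwargs": {"rows": [[0, 0, 0, 0, 0, 0], [0, 0, 0, 0, 0, 0], [0, 0, 0, 0, 0, 0], [0, 0, 0, 0, 0, 0], [0, 0, 0, 0, 0, 0], [0, 0, 0, 0, 0, 0]], "jaw": 0.005, "squeeze": 30}}

```text
time: 3.72
position: [0.427, 0.3006, 0.2223]
tool_rot: [0.649, 0.76, -0.0, -0.0]
ft_force: [-0.8, 0.7, 0.1]
grip_width: 0.0345
grip_force: 0.0
```

Request:
{"fn": "step_arm", "kwargs": {"rows": [[0, 0, 0, 0, 0, 0], [0, 0, 0, 0, 0, 0], [0, 0, 0, 0, 0, 0], [0, 0, 0, 0, 0, 0]], "squeeze": 45}}

```text
time: 4.22
position: [0.4275, 0.3008, 0.2224]
tool_rot: [0.65, 0.76, 0.001, 0.0]
ft_force: [2.6, -0.1, -1.0]
grip_width: 0.0217
grip_force: 45.0
```

Request:
{"fn": "step_arm", "kwargs": {"rows": [[0, 0, 0.01, 0, 0, 0], [0, 0, 0.02, 0, 0, 0], [0, 0, 0.026, 0, 0, 0], [0, 0, 0.02, 0, 0, 0], [0.0005, -0.02, 0, 0, 0, -1], [0.0007, -0.04, 0, 0, 0, -1.6], [0.0007, -0.04, 0, 0, 0, -1.6], [0.0007, -0.045, 0, 0, 0, -1.6], [0.0007, -0.045, 0, 0, 0, -1.6], [0.0007, -0.045, 0, 0, 0, -1.6], [0.0007, -0.045, 0, 0, 0, -1.6], [0.0011, -0.03, 0, 0, 0, -1.3]]}}

```text
time: 5.72
position: [0.4312, -0.0117, 0.2976]
tool_rot: [0.726, 0.688, -0.001, -0.002]
ft_force: [0.0, 0.1, -1.5]
grip_width: 0.0215
grip_force: 45.0
```

```bash
cat > look.py <<'E'
import sys
from h import *
o=get_obs(); p=o["position"]; print("t",o["time"],p.round(4),o["tool_rot"].round(4),o["ft_force"].round(2),o["moment"].round(2))
for n in("side","top"):
    c=camera(n); P=cloud(c); px=c["pixels"]; cv2.imwrite(f"pics/{n}_{sys.argv[1]}.png",px)
    X,Y,Z=P[...,0],P[...,1],P[...,2]
    zr=p[2]-.1654
    m=(abs(Z-zr)<.016)&(Y<p[1]-.06)&(Y>p[1]-.18)&(abs(X-p[0])<.035); Q=P[m]
    if len(Q)<8: print(n,"few",len(Q)); continue
    Q=Q[abs(Q[:,0]-np.median(Q[:,0]))<.012]; f=np.polyfit(Q[:,1],Q[:,0],1); g=np.polyfit(Q[:,1],Q[:,2],1)
    ye=Q[:,1].min(); print(n,len(Q),"end y",ye.round(4),"x there",np.polyval(f,ye).round(4),"slope deg",np.degrees(np.arctan(-f[0])).round(2),"z top end",np.polyval(g,ye).round(4),"zslope",g[0].round(3))
E
python3 look.py a
```

```text
t 5.725 [ 0.4312 -0.0117  0.2976] [ 0.7259  0.6878 -0.0011 -0.0015] [ 0.03  0.1  -1.47] [-0.07  0.02  0.03]
side 158 end y -0.1754 x there 0.4216 slope deg -3.51 z top end 0.1321 zslope 0.079
top 70 end y -0.1754 x there 0.4222 slope deg -2.41 z top end 0.1361 zslope 0.016
```

Request:
{"fn": "step_arm", "kwargs": {"rows": [[-0.0003, -0.015, 0.001, 0, 0, 0], [-0.0003, -0.015, 0, 0, 0, 0], [-0.0003, -0.015, 0, 0, 0, 0], [-0.0003, -0.012, 0, 0, 0, 0], [0, 0, 0, 0, 0, 0], [0, 0, 0, 0, 0, 0]]}}

```text
time: 6.58
position: [0.4314, -0.0662, 0.2993]
tool_rot: [0.725, 0.689, -0.0, -0.0]
ft_force: [-1.1, 0.3, -2.0]
grip_width: 0.0214
grip_force: 45.0
```

```bash
python3 look.py b; python3 - <<'E'
import cv2,numpy as np
a=cv2.imread("pics/side_b.png")[270:345,150:260]; b=cv2.imread("pics/top_b.png")[245:320,320:430]
cv2.imwrite("pics/b.png",np.vstack([cv2.resize(i,(440,300),interpolation=cv2.INTER_CUBIC) for i in(a,b)]))
E
```

```text
t 6.575 [ 0.4314 -0.0662  0.2993] [ 7.248e-01  6.890e-01 -0.000e+00 -3.000e-04] [-1.08  0.29 -2.02] [-0.04  0.11 -0.  ]
side 127 end y -0.2294 x there 0.4227 slope deg -3.29 z top end 0.1318 zslope 0.093
top 31 end y -0.2458 x there 0.4167 slope deg -7.81 z top end 0.1324 zslope 0.137
```

View pics/b.png

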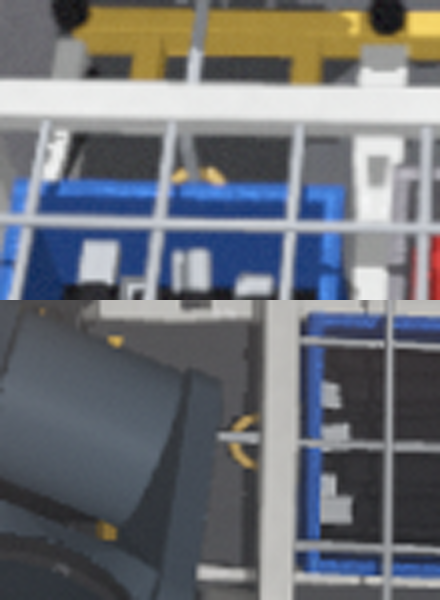

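Side part: the bent end hangs directly over the ring, with the rod about 4 mm from ring centre. In the top part, the rod runs over the ring's middle at crop (243,437). Small correction, then lower.

Request:
{"fn": "step_arm", "kwargs": {"rows": [[-0.0014, -0.0025, 0, 0, 0, 0], [0, 0, -0.005, 0, 0, 0], [0, 0, -0.005, 0, 0, 0], [0, 0, -0.004, 0, 0, 0], [0, 0, 0, 0, 0, 0]]}}

```text
time: 7.3
position: [0.4301, -0.0689, 0.2849]
tool_rot: [0.725, 0.689, -0.0, -0.001]
ft_force: [0.4, 0.5, -0.6]
grip_width: 0.0216
grip_force: 45.0
```

Request:
{"fn": "step_arm", "kwargs": {"rows": [[0, 0, -0.005, 0, 0, 0], [0, 0, -0.005, 0, 0, 0], [0, 0, -0.005, 0, 0, 0], [0, 0, 0, 0, 0, 0], [0, 0, 0, 0, 0, 0]]}}

```text
time: 7.92
position: [0.4302, -0.0689, 0.2703]
tool_rot: [0.725, 0.689, -0.0, -0.0]
ft_force: [-0.4, 0.4, -1.8]
grip_width: 0.0219
grip_force: 45.0
```

Request:
{"fn": "step_arm", "kwargs": {"rows": [[0.0002, 0.003, 0, 0, 0, 0], [0.0002, 0.003, 0, 0, 0, 0], [0.0002, 0.003, 0, 0, 0, 0], [0.0001, 0.002, 0, 0, 0, 0], [0.0001, 0.002, 0, 0, 0, 0]]}}

```text
time: 8.55
position: [0.4313, -0.0562, 0.2704]
tool_rot: [0.725, 0.689, 0.0, 0.001]
ft_force: [-0.1, -4.6, -2.6]
grip_width: 0.0217
grip_force: 45.0
```

```bash
python3 - <<'E'
from h import *
z=np.load("top0.npz"); P=z["P"]; px=z["px"]; hsv=cv2.cvtColor(px,cv2.COLOR_BGR2HSV).astype(int)
b=np.array([-.0558,-.9984]); o=np.array([.5165,-.116])
m=(hsv[...,0]>15)&(hsv[...,0]<32)&(hsv[...,1]>100)&(hsv[...,2]>60)&(P[...,2]>.025)&(P[...,2]<.056)&(P[...,1]<-.03)&(P[...,1]>-.19)&(P[...,0]>.3)&(P[...,0]<.72)
X=P[m]; s=(X[:,:2]-o)@b; y=(X[:,:2]-o)@np.array([.9984,-.0558])
for a,c in((-.15,-.03),(.03,.15)):
    k=(y>a)&(y<c); print(np.histogram(s[k],np.arange(-.06,.08,.005)))
E
```

```text
(array([  0,   0,   0,   0,   0,  43,  91,  90,  74,  23,  18,  19,  16,
        23,  20,  20,  24, 121,  83,   0,   0,   0,   0,   0,   0,   0,
         0,   0]), array([-6.00000000e-02, -5.50000000e-02, -5.00000000e-02, -4.50000000e-02,
       -4.00000000e-02, -3.50000000e-02, -3.00000000e-02, -2.50000000e-02,
       -2.00000000e-02, -1.50000000e-02, -1.00000000e-02, -5.00000000e-03,
       -2.77555756e-17,  5.00000000e-03,  1.00000000e-02,  1.50000000e-02,
        2.00000000e-02,  2.50000000e-02,  3.00000000e-02,  3.50000000e-02,
        4.00000000e-02,  4.50000000e-02,  5.00000000e-02,  5.50000000e-02,
        6.00000000e-02,  6.50000000e-02,  7.00000000e-02,  7.50000000e-02,
        8.00000000e-02]))
(array([  0,   0,   0,   0,   0,  21,  83,  87,  74,  22,  17,  17,  22,
        20,  21,  21,  20, 100,  80,   0,   0,   0,   0,   0,   0,   0,
         0,   0]), array([-6.00000000e-02, -5.50000000e-02, -5.00000000e-02, -4.50000000e-02,
       -4.00000000e-02, -3.50000000e-02, -3.00000000e-02, -2.50000000e-02,
       -2.00000000e-02, -1.50000000e-02, -1.00000000e-02, -5.00000000e-03,
       -2.77555756e-17,  5.00000000e-03,  1.00000000e-02,  1.50000000e-02,
        2.00000000e-02,  2.50000000e-02,  3.00000000e-02,  3.50000000e-02,
        4.00000000e-02,  4.50000000e-02,  5.00000000e-02,  5.50000000e-02,
        6.00000000e-02,  6.50000000e-02,  7.00000000e-02,  7.50000000e-02,
        8.00000000e-02]))
```

Request:
{"fn": "step_arm", "kwargs": {"rows": [[0.0001, 0.002, 0, 0, 0, 0], [0.0002, 0.003, 0, 0, 0, 0], [0.0002, 0.004, 0, 0, 0, 0], [0.0003, 0.005, 0, 0, 0, 0], [0.0003, 0.005, 0, 0, 0, 0], [0.0003, 0.005, 0, 0, 0, 0], [0.0003, 0.005, 0, 0, 0, 0], [0.0003, 0.005, 0, 0, 0, 0], [0.0003, 0.005, 0, 0, 0, 0]]}}

```text
time: 9.68
position: [0.4332, -0.0165, 0.2703]
tool_rot: [0.725, 0.689, -0.0, -0.0]
ft_force: [-1.6, -4.0, -0.9]
grip_width: 0.0217
grip_force: 45.0
```

Request:
{"fn": "step_arm", "kwargs": {"rows": [[0.0002, 0.004, 0, 0, 0, 0], [0.0002, 0.004, 0, 0, 0, 0], [0.0002, 0.004, 0, 0, 0, 0], [0.0002, 0.004, 0, 0, 0, 0], [0.0002, 0.004, 0, 0, 0, 0], [0.0002, 0.004, 0, 0, 0, 0], [0.0002, 0.004, 0, 0, 0, 0], [0.0002, 0.003, 0, 0, 0, 0], [0.0002, 0.003, 0, 0, 0, 0]]}}

```text
time: 10.8
position: [0.4352, 0.0172, 0.2704]
tool_rot: [0.725, 0.689, 0.0, 0.0]
ft_force: [0.7, -5.3, -2.6]
grip_width: 0.0215
grip_force: 45.0
```

Request:
{"fn": "step_arm", "kwargs": {"rows": [[0.0001, 0.002, 0, 0, 0, 0], [0.0001, 0.002, 0, 0, 0, 0], [0.0001, 0.002, 0, 0, 0, 0], [0.0001, 0.002, 0, 0, 0, 0], [0.0001, 0.002, 0, 0, 0, 0], [0.0001, 0.002, 0, 0, 0, 0]]}}

```text
time: 11.55
position: [0.436, 0.0289, 0.2704]
tool_rot: [0.724, 0.689, -0.0, 0.001]
ft_force: [1.4, -6.6, -1.8]
grip_width: 0.022
grip_force: 45.0
```

Request:
{"fn": "step_arm", "kwargs": {"rows": [[0.0001, 0.002, 0, 0, 0, 0], [0.0001, 0.002, 0, 0, 0, 0], [0.0001, 0.002, 0, 0, 0, 0], [0.0001, 0.002, 0, 0, 0, 0]]}}

```text
time: 12.05
position: [0.4363, 0.0369, 0.2704]
tool_rot: [0.724, 0.689, -0.0, 0.001]
ft_force: [1.0, -6.6, -1.9]
grip_width: 0.022
grip_force: 45.0
```

Request:
{"fn": "step_arm", "kwargs": {"rows": [[0.0001, 0.0015, 0, 0, 0, 0], [0.0001, 0.0015, 0, 0, 0, 0], [0.0001, 0.0015, 0, 0, 0, 0], [0.0001, 0.0015, 0, 0, 0, 0]]}}

```text
time: 12.55
position: [0.4367, 0.0429, 0.2704]
tool_rot: [0.724, 0.689, -0.0, 0.001]
ft_force: [0.4, -6.6, -3.5]
grip_width: 0.0215
grip_force: 45.0
```

Request:
{"fn": "step_arm", "kwargs": {"rows": [[0.0001, 0.001, 0, 0, 0, 0], [0.0001, 0.001, 0, 0, 0, 0], [0, 0.001, 0, 0, 0, 0]]}}

```text
time: 12.92
position: [0.4369, 0.0458, 0.2703]
tool_rot: [0.724, 0.689, -0.0, 0.001]
ft_force: [1.0, -9.0, -2.5]
grip_width: 0.0218
grip_force: 45.0
```

Request:
{"fn": "step_arm", "kwargs": {"rows": [[0.0001, 0.001, 0, 0, 0, 0], [0, 0.001, 0, 0, 0, 0]]}}

```text
time: 13.18
position: [0.4372, 0.0473, 0.2703]
tool_rot: [0.724, 0.69, -0.0, 0.001]
ft_force: [-0.4, -14.3, -3.5]
grip_width: 0.0213
grip_force: 45.0
```

Request:
{"fn": "step_arm", "kwargs": {"rows": [[0, -0.0002, 0, 0, 0, 0], [0, 0, 0, 0, 0, 0]]}}

```text
time: 13.42
position: [0.4372, 0.0471, 0.2703]
tool_rot: [0.724, 0.69, -0.0, 0.001]
ft_force: [-0.3, -10.7, -3.3]
grip_width: 0.0215
grip_force: 45.0
```

```bash
python3 look.py c; python3 - <<'E'
import cv2,numpy as np
a=cv2.imread("pics/side_c.png")[255:420,130:350]; b=cv2.imread("pics/top_c.png")[160:335,300:520]
cv2.imwrite("pics/c.png",np.vstack([cv2.resize(i,(560,295),interpolation=cv2.INTER_CUBIC) for i in(a,b)]))
E
```

```text
t 13.425 [0.4372 0.0471 0.2703] [ 7.241e-01  6.897e-01 -4.000e-04  1.100e-03] [ -0.34 -10.75  -3.34] [-1.85  0.    0.08]
side 127 end y -0.1167 x there 0.43 slope deg -3.14 z top end 0.1084 zslope 0.032
top 99 end y -0.1286 x there 0.4281 slope deg -3.0 z top end 0.1054 zslope 0.062
```

View pics/c.png

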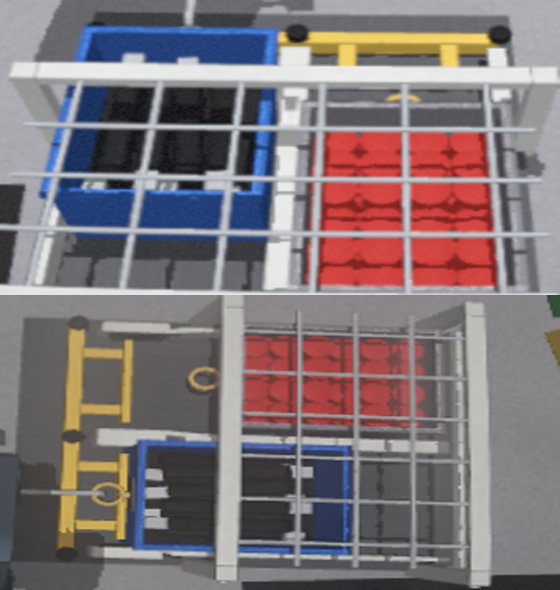

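The picture shows the hook in the eye at crop (105,493) and the blue tote's front against the pad at column 130. The grey tote hasn't moved. I'll hold the firm pull for just over a second.

Request:
{"fn": "step_arm", "kwargs": {"rows": [[0, 0.0001, 0, 0, 0, 0], [0, 0, 0, 0, 0, 0], [0, 0, 0, 0, 0, 0], [0, 0, 0, 0, 0, 0]]}}

```text
time: 14.02
position: [0.4372, 0.0471, 0.2703]
tool_rot: [0.724, 0.69, -0.0, 0.001]
ft_force: [0.3, -11.4, -3.5]
grip_width: 0.0219
grip_force: 45.0
```

Request:
{"fn": "step_arm", "kwargs": {"rows": [[0, 0, 0, 0, 0, 0], [0, 0, 0, 0, 0, 0], [0, 0, 0, 0, 0, 0], [0, 0, 0, 0, 0, 0], [0, 0, 0, 0, 0, 0], [0, 0, 0, 0, 0, 0], [0, 0, 0, 0, 0, 0], [0, 0, 0, 0, 0, 0]]}}

```text
time: 15.02
position: [0.4372, 0.0471, 0.2703]
tool_rot: [0.724, 0.69, -0.0, 0.001]
ft_force: [0.5, -11.0, -3.3]
grip_width: 0.0215
grip_force: 45.0
```

Slightly under drag + 5 N (about 11.6 N), so I'll add a touch more and hold again.

Request:
{"fn": "step_arm", "kwargs": {"rows": [[0, 0.0002, 0, 0, 0, 0], [0, 0, 0, 0, 0, 0], [0, 0, 0, 0, 0, 0]]}}

```text
time: 15.4
position: [0.4373, 0.0472, 0.2703]
tool_rot: [0.724, 0.69, -0.001, 0.001]
ft_force: [-0.0, -10.8, -3.0]
grip_width: 0.0218
grip_force: 45.0
```

Request:
{"fn": "step_arm", "kwargs": {"rows": [[0, 0, 0, 0, 0, 0], [0, 0, 0, 0, 0, 0], [0, 0, 0, 0, 0, 0], [0, 0, 0, 0, 0, 0], [0, 0, 0, 0, 0, 0], [0, 0, 0, 0, 0, 0], [0, 0, 0, 0, 0, 0], [0, 0, 0, 0, 0, 0], [0, 0, 0, 0, 0, 0], [0, 0, 0, 0, 0, 0]]}}

```text
time: 16.65
position: [0.4372, 0.0472, 0.2703]
tool_rot: [0.724, 0.69, -0.001, 0.001]
ft_force: [1.3, -12.8, -2.2]
grip_width: 0.0214
grip_force: 45.0
```

Request:
{"fn": "step_arm", "kwargs": {"rows": [[0, 0.0002, 0, 0, 0, 0], [0, 0, 0, 0, 0, 0]]}}

```text
time: 16.9
position: [0.4373, 0.0473, 0.2703]
tool_rot: [0.724, 0.69, -0.001, 0.001]
ft_force: [0.9, -12.8, -3.2]
grip_width: 0.0214
grip_force: 45.0
```

Request:
{"fn": "step_arm", "kwargs": {"rows": [[0, 0, 0, 0, 0, 0], [0, 0, 0, 0, 0, 0], [0, 0, 0, 0, 0, 0], [0, 0, 0, 0, 0, 0], [0, 0, 0, 0, 0, 0], [0, 0, 0, 0, 0, 0], [0, 0, 0, 0, 0, 0], [0, 0, 0, 0, 0, 0], [0, 0, 0, 0, 0, 0]]}}

```text
time: 18.02
position: [0.4372, 0.0473, 0.2703]
tool_rot: [0.724, 0.69, -0.001, 0.001]
ft_force: [0.1, -12.5, -3.6]
grip_width: 0.0216
grip_force: 45.0
```

Request:
{"fn": "step_arm", "kwargs": {"rows": [[0, -0.001, 0, 0, 0, 0], [-0.0001, -0.002, 0, 0, 0, 0], [-0.0001, -0.002, 0, 0, 0, 0], [-0.0001, -0.002, 0, 0, 0, 0], [0, -0.001, 0, 0, 0, 0], [0, 0, 0, 0, 0, 0]]}}

```text
time: 18.77
position: [0.4364, 0.0405, 0.2704]
tool_rot: [0.725, 0.689, 0.0, -0.0]
ft_force: [-0.7, -0.1, -1.2]
grip_width: 0.0217
grip_force: 45.0
```

```bash
python3 - <<'E'
from h import *
o=get_obs(); print(o["ft_force"],o["moment"],o["position"])
E
```

```text
[-0.73738685 -0.13710463 -1.19646784] [-0.11249023  0.11413467  0.0017189 ] [0.43639702 0.0404501  0.27035023]
```

Request:
{"fn": "step_arm", "kwargs": {"rows": [[0, 0, 0.004, 0, 0, 0], [0, 0, 0.005, 0, 0, 0], [0, 0, 0.006, 0, 0, 0], [0, 0, 0.008, 0, 0, 0], [0, 0, 0.01, 0, 0, 0], [0, 0, 0, 0, 0, 0]]}}

```text
time: 19.52
position: [0.4367, 0.0404, 0.3043]
tool_rot: [0.725, 0.689, 0.001, 0.001]
ft_force: [0.1, -0.1, -1.4]
grip_width: 0.0213
grip_force: 45.0
```

Request:
{"fn": "step_arm", "kwargs": {"rows": [[-0.0012, 0.02, 0, 0, 0, 1.4], [-0.0012, 0.035, 0, 0, 0, 1.5], [-0.0011, 0.036, 0, 0, 0, 1.5], [-0.0012, 0.036, 0, 0, 0, 1.5], [-0.0011, 0.036, 0, 0, 0, 1.5], [-0.0012, 0.036, 0, 0, 0, 1.5], [-0.0011, 0.036, 0, 0, 0, 1.5], [-0.0011, 0.025, 0, 0, 0, 1.4], [0, 0, 0, 0, 0, 0], [0, 0, 0, 0, 0, 0]]}}

```text
time: 20.78
position: [0.4269, 0.3, 0.303]
tool_rot: [0.65, 0.76, -0.001, -0.0]
ft_force: [-0.0, -0.7, -1.4]
grip_width: 0.0217
grip_force: 45.0
```

```bash
python3 look.py d
```

```text
t 20.775 [0.4269 0.3    0.303 ] [ 6.501e-01  7.599e-01 -7.000e-04 -2.000e-04] [-0.02 -0.69 -1.41] [-0.03  0.08  0.02]
side 94 end y 0.1379 x there 0.4525 slope deg 9.05 z top end 0.1367 zslope 0.078
top 128 end y 0.1398 x there 0.4511 slope deg 9.49 z top end 0.1415 zslope 0.009
```

Request:
{"fn": "step_arm", "kwargs": {"rows": [[0.0005, 0.0006, -0.015, 0, 0, 0], [0, 0, -0.02, 0, 0, 0], [0, 0, -0.02, 0, 0, 0], [0, 0, -0.012, 0, 0, 0], [0, 0, -0.007, 0, 0, 0], [0, 0, -0.003, 0, 0, 0], [0, 0, -0.0025, 0, 0, 0], [0, 0, 0, 0, 0, 0]]}}

```text
time: 21.88
position: [0.4278, 0.3011, 0.2241]
tool_rot: [0.65, 0.76, 0.0, 0.0]
ft_force: [-0.1, 0.4, -2.0]
grip_width: 0.0216
grip_force: 45.0
```

Request:
{"fn": "step_arm", "kwargs": {"rows": [[0, 0, -0.001, 0, 0, 0], [0, 0, -0.0007, 0, 0, 0], [0, 0, 0, 0, 0, 0]]}}

```text
time: 22.25
position: [0.4279, 0.3011, 0.2224]
tool_rot: [0.65, 0.76, 0.0, 0.0]
ft_force: [-1.0, 0.1, 0.0]
grip_width: 0.0215
grip_force: 45.0
```

Request:
{"fn": "step_arm", "kwargs": {"rows": [[0, 0, 0, 0, 0, 0], [0, 0, 0, 0, 0, 0], [0, 0, 0, 0, 0, 0], [0, 0, 0, 0, 0, 0], [0, 0, 0, 0, 0, 0], [0, 0, 0, 0, 0, 0], [0, 0, 0, 0, 0, 0], [0, 0, 0, 0, 0, 0]], "jaw": 0.08}}

```text
time: 23.25
position: [0.4278, 0.301, 0.2221]
tool_rot: [0.65, 0.76, -0.0, -0.0]
ft_force: [-0.5, -0.4, 0.4]
grip_width: 0.0789
grip_force: 0.0
```

Request:
{"fn": "step_arm", "kwargs": {"rows": [[0, 0, 0.008, 0, 0, 0], [0, 0, 0.015, 0, 0, 0], [0, 0, 0.025, 0, 0, 0], [0, 0, 0.03, 0, 0, 0], [0, 0, 0.03, 0, 0, 0], [-0.03, 0.04, 0.02, 0, 0, 0], [-0.04, 0.05, 0.01, 0, 0, 0], [-0.04, 0.05, 0, 0, 0, 0], [-0.03, 0.04, 0, 0, 0, 0], [0, 0, 0, 0, 0, 0], [0, 0, 0, 0, 0, 0]]}}

```text
time: 24.62
position: [0.29, 0.4777, 0.3605]
tool_rot: [0.65, 0.76, 0.0, 0.0]
ft_force: [0.7, -0.4, 0.4]
grip_width: 0.0804
grip_force: 0.0
```

```bash
python3 - <<'E'
from h import *
o=get_obs(); print(o["time"],o["position"],o["ft_force"],o["grip_width"])
for n in("side","top"): c=camera(n); cv2.imwrite(f"pics/{n}_e.png",c["pixels"]); np.savez(n+"_e.npz",P=cloud(c),px=c["pixels"])
a,b=[cv2.imread(f"pics/{n}_e.png") for n in("side","top")]
cv2.imwrite("pics/e.png",np.hstack([cv2.resize(a[110:420,120:370],(400,496)),cv2.resize(b[140:340,130:530],(400,200)).copy() if 0 else cv2.copyMakeBorder(cv2.resize(b[140:340,100:520],(400,190)),0,306,0,0,cv2.BORDER_CONSTANT)]))
for t in ("0","_e"):
  for n in("side","top"):
    z=np.load(f"{n}{t}.npz"); P=z["P"]; h=cv2.cvtColor(z["px"],cv2.COLOR_BGR2HSV).astype(int); H,S,V=h[...,0],h[...,1],h[...,2]
    X,Y,Z=P[...,0],P[...,1],P[...,2]
    m=(H<14)&(S>140)&(V>80)&(Y>.15)&(Y<.5)&(Z>.06)&(abs(X-.43)<.1); Q=P[m]; r=cv2.minAreaRect((Q[:,:2]*1000).astype(np.float32))
    m=(H>100)&(H<130)&(S>130)&(Z>.122)&(Z<.142)&(Y<-.05)&(X<.52)&(X>.3); R=P[m]; r2=cv2.minAreaRect((R[:,:2]*1000).astype(np.float32))
    print(n,t,"handle",np.round(r[0],1),np.round(r[2],1),np.percentile(Q[:,2],50).round(4),"rim",np.round(r2[0],1),np.round(r2[2],1),"ymax",np.percentile(R[:,1],98).round(4))
E
```

```text
24.625 [0.29000026 0.47770179 0.36045694] [ 0.73150754 -0.36190667  0.39816431] 0.08039864477564695
side 0 handle [427.3 315.9] 8.8 0.0706 rim [ 414.7 -342.5] 86.8 ymax -0.2462
top 0 handle [424.5 320.1] 8.7 0.0703 rim [ 413.5 -351. ] 86.6 ymax -0.2465
side _e handle [425.5 319.9] 9.2 0.0705 rim [ 421.8 -245.2] 86.5 ymax -0.1405
top _e handle [423.  320.7] 8.6 0.0705 rim [ 420.  -245.4] 87.0 ymax -0.1398
```

View pics/e.png

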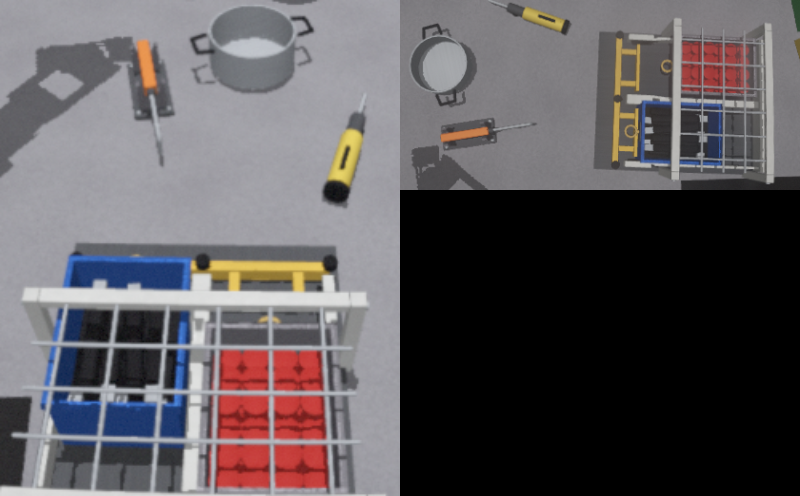

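The hook is back in its rest at (147,65) and the blue tote is square against the stop. The grey tote, saucepan and screwdriver are where they started.

```bash
python3 -c "
from rig import hand_in; print(hand_in())"
```

```text
the job is handed in; nothing more can be done
None
```

The blue tote is drawn out square against the yellow stop, held there at about 12–13 N for over a second; the hook is back in its rest, nothing else moved, and the job is handed in.

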